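# Seat a whetstone in the corner of the sharpening station and clamp it

### The job

Get the sharpening station ready for the chef's knife: lay the long whetstone flat on the station's steel plate, push it square and flush into the corner, tight against both the back fence and the end stop (wherever that was last set), and let go of it while the clamp is still open; only then swing the clamp lever all the way round to its stop, so that it locks the stone. The stone's edges chip easily, so set it down and push it gently, without dropping or ramming it or shifting the station on the counter, and leave the short grooved stone where it lies.

Things in the scene. Friction and masses are not known exactly. Their poses are not given: they have to be found in the camera images.
- stone: Long whetstone: plain grey block of two bonded grits, 60 mm (its x) by 180 mm (its y) by 30 mm high, about 0.65 kg, lying flat and loose on the counter. Origin at the centre of its underside, z up. Either end may go to the end stop.
- station: Sharpening station: steel plate on rubber feet, about 3.5 kg, held on the counter by friction alone (slides at some 40 N). Origin on the counter under the plate's middle; x points away from the robot to the back fence, y to the end stop. Plate: x -70 to 70, y -115 to 110 mm, top 12 mm above the counter; its clamp stands on the front (-x) edge.
- fence: Back fence with end stop. Origin: inner face of the fence at station x 52, y 92 mm, plate's top; station axes. Fence: bar along y, inner face x = 52, y -108 to 106, 24 mm high. End stop (end_stop): bar along x, x -4 to 48, 20 mm high, bolted in slots where last set: inner face anywhere from y = 72 to 92, not reported: find it by touch. Bars 14 mm thick; pushing moves neither.
- clamp (a joint): Cam clamp lever, rad. 0 = open: it points 175 degrees from station x (toward the robot). Grows counter-clockwise seen from above to 1.80, closed against its stop: it points toward -y, toe against the front of the stone. Stays where left (0.05 N m). Its sprung toe presses the stone (to 8 N) in the last 0.55 rad, hardest 0.14 rad before the stop (dead point); past that it holds.
- pivot (a point): Clamp's upright pivot, on the plate's top at station x -50, y -66 mm. Round boss 20 mm across, up to 41 mm above the counter. The toe, a black sprung 18 mm round pad 16 to 30 mm above the counter, is centred 36 mm from the pivot, 90 degrees counter-clockwise of the lever (open: toward -y).
- lever_end (a point): On the lever's centre line, 92 mm from the pivot axis, 30 mm above the counter. The lever is a straight round bar 10 mm thick, its outer half a black grip 15 mm thick that ends 100 mm from the pivot.
- flattener: Short flattening stone, 55 by 115 by 24 mm, slanted grooves on top, loose on the counter on one side of the station (the whetstone lies on the other; which is which changes). Not needed. Origin at the centre of its underside.
Things that resemble listed ones, but are neither listed nor needed, are in the scene too. There is more than one size of the stone; the one meant has the size given above.

How it is judged:
By the outcome, as a careful person would: the job done as asked, in the order asked, and still so for the second after the job is handed in, with the robot touching nothing.
It also fails if it takes over 67 s, if anything falls off the work surface, if the arm or the gripper's body presses on something with over 40 N, if the wrist force passes 120 N, or if a joint passes its speed limit or range.

### The arm

A 6-joint arm with a two-finger parallel gripper is mounted at the origin on a cart in front of the work surface, level with it; the furniture and walls round the work are solid. World frame = base frame: x ahead of the robot, y to its left, z up, the work surface at z = 0. Lengths are in m, angles in rad, forces in N, time in s.
With the tool pointing down it reaches from about 0.325 to 0.75 m from the base axis. Payload 7.6 kg.
Tool frame: the origin (TCP) lies midway between the tips of the shut fingers; the grasp point (between the pads) lies arm.pinch_z behind it (arm.pinch_z is the distance from the TCP to the grasp point, in m); z points along the fingers, y is the line along which they close (so a half turn about z gives the same grasp; the last joint's range is limited). The gripper opens to 85 mm and grips with 20 to 120 N. Pads are 22 mm wide; open, the fingers measure 114 mm over their backs; the gripper's body (76 mm by 85 mm) begins 54 mm behind the grasp point. The pads swing forward as they close: fully open they stand 13 mm farther back than shut.
Start: joints at [1.063, 0.052, 1.401, -0, 1.689, -0.07], TCP at [0.223, 0.476, 0.194] pointing down, gripper open.
Joint ranges: [-2.9, 2.9], [-0.91, 2.17], [0.12, 2.37], [-1.06, 4.2], [0.26, 2.73], [-2.93, 2.93]. Speed limits (rad/s): [2.57, 2.57, 3.01, 3.14, 3.14, 3.14].

### API

Orientations are given as a 3x3 rotation matrix whose columns are the frame's x, y, z axes.
In Python, from cell import arm gives the robot as it stands. The module is installed in compiled form; this text tells all that it offers.
- The arm moves only by the tool arm_command, never from a script. Its argument "deltas" is a list of rows, each a list of 5 numbers: the shift along the world's x, y, z in mm, then the turn about the world's z in degrees, then the opening in per cent of the stroke, from 0 (shut) to 100 (fully open). A call has 1 to 12 rows; each row is the pose to reach, as a shift and turn from the pose commanded when the call began; what a row does not reach only later rows make up. A row lasts 1/8 s, in which the tool goes at most 62.5 mm and 10.7 degrees, less where a joint would pass 70% of its speed; a pose out of reach is approached as far as the arm can. A call with a gripper value outside its range is refused whole. The fingers move at their own pace and stop on an object; the grip force is fixed at half the most. Time passes only in rows, so rows that repeat a pose let the fingers close. It gives the time, the measured TCP pose, the force, the opening and the grip force at its end, in the units of the state.
- arm.get_state(): the state, without advancing time (a new reading comes with each control period).
- arm.grab_frame(name): name is "side" or "top" or "wrist"; returns a dict with "frame" (480x640x3 uint8, red, green, blue), "camera_matrix" (3x3 intrinsics, pixels), "R" (3x3) and "t" (3): a world point X has camera coordinates R X + t. Camera axes: x right, y down, z forward; pixel columns grow to the right and rows downward; lengths in m; the calibration is good to about 2 mm. A picture is of the moment at which its call begins. There is no depth.
- arm.job_done(): hands the job in; it is judged then, once.
The state is a dict: "t": time; "joint_positions": joint angles; "qd": joint speeds; "effort": joint torques, N m; "ee_pos": TCP position; "tool_rot": TCP orientation; "wrist_force": force on the tool from outside, world axes, zero at the start; "moment": the same for the moment, N m; "opening": opening from 0.0 (shut) to 1.0 (fully open); "grasp_force": force on a finger pad.
Only numpy, scipy, OpenCV 4.12 (cv2) and the standard library are available. Lean on these libraries where they do the work, as an engineer would, in place of code of your own. Each camera call takes 0.05 s, during which the arm holds its last target. There are 200 camera calls.

## Working session

There is one attempt and no reset: what is moved stays moved. The work goes in short steps, Python scripts to look and compute and a tool call to move; the robot and the scene stay as the last step left them, time stands still between calls to the robot, and variables do not carry over. Pictures are saved under pics/ and viewed, at most 10 in all, crops included, and the job is handed in when it is done.

Besides the shell and the picture viewer there is one more tool, called after "Emit:" as name(argument=value, ...), one argument or row to a line, values as JSON. arm_command: Moves the arm, as the interface text tells. Its arguments: {"type":"object","properties":{"deltas":{"type":"array"}},"required":["deltas"]}

```bash
mkdir -p pics; cat > h.py <<'E'
import numpy as np, cv2, pickle
from cell import arm
def grab(n,save=None):
    f=arm.grab_frame(n)
    if save: cv2.imwrite('pics/%s.png'%save,f['frame'][:,:,::-1]); pickle.dump(f,open('pics/%s.pkl'%save,'wb'))
    return f
def load(s): return pickle.load(open('pics/%s.pkl'%s,'rb'))
def ray(f,px,z):
    px=np.atleast_2d(np.array(px,float)); R,t=np.array(f['R']),np.array(f['t'])
    d=(R.T@np.linalg.inv(f['camera_matrix'])@np.c_[px,np.ones(len(px))].T).T
    c=-R.T@t
    return c+d*((z-c[2])/d[:,2])[:,None]
def proj(f,X):
    X=np.atleast_2d(np.array(X,float)); p=(np.array(f['camera_matrix'])@(np.array(f['R'])@X.T+np.array(f['t'])[:,None])).T
    return p[:,:2]/p[:,2:]
E
python3 - <<'E'
from h import *
for n in('top','side'):
    f=grab(n,n+'0'); print(n,-np.array(f['R']).T@f['t'])
s=arm.get_state(); print(s, arm.pinch_z)
E
```

```text
top [0.43681172 0.00274113 1.33098245]
side [0.53060238 1.1025136  0.9188754 ]
{'t': 0.1, 'joint_positions': array([ 1.06268317e+00,  5.27879124e-02,  1.40159891e+00,  1.15858266e-05,
        1.68858143e+00, -7.03497797e-02]), 'qd': array([ 1.94167292e-03, -2.58004734e-03, -1.19217978e-03,  4.92028294e-05,
        1.57358864e-03, -5.46209401e-04]), 'effort': array([ 1.69287607e-03, -3.82583034e+01, -3.60984707e+01, -1.28448582e-05,
        4.84647229e-03, -6.57660848e-05]), 'ee_pos': array([0.22240543, 0.4752255 , 0.19296154]), 'tool_rot': array([[-9.05702604e-01,  4.23913118e-01, -6.79322883e-04],
       [ 4.23913649e-01,  9.05701820e-01, -1.19621579e-03],
       [ 1.08172407e-04, -1.37139000e-03, -9.99999054e-01]]), 'wrist_force': array([ 0.70103103, -0.30424361, -0.03441571]), 'moment': array([-0.00327169,  0.02164755,  0.00752018]), 'grasp_force': 0.0, 'opening': 0.995615514585057} 0.0187
```

View pics/top0.png

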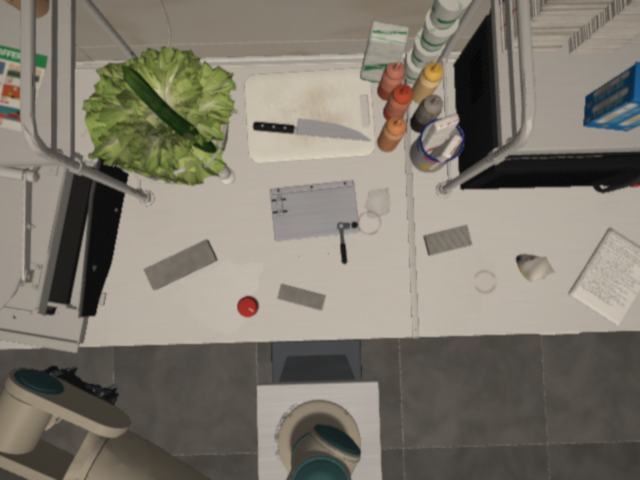

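View pics/side0.png

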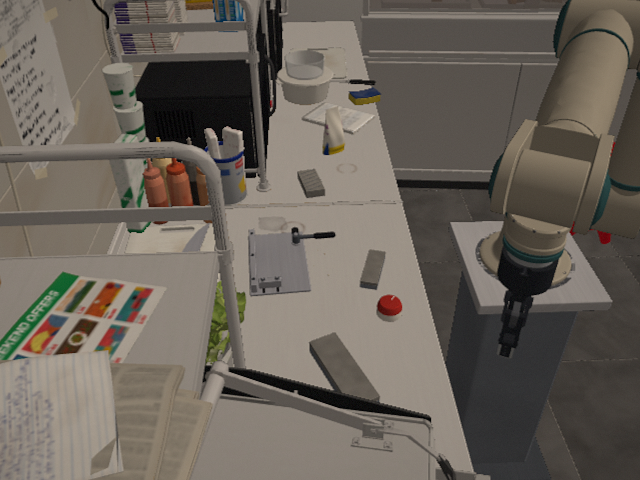

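The top view shows the long stone at (180,264), the station at (315,210) with its end stop at (280,202), the clamp pivot at (343,227) with the lever pointing to (345,262), the flattener at (448,240) and a short decoy stone at (302,297). The side view agrees.

```bash
python3 - <<'E'
from h import *
f=load('top0'); im=f['frame']; hsv=cv2.cvtColor(im,cv2.COLOR_RGB2HSV)
for p in [(180,264),(165,272),(200,255),(315,215),(302,297),(220,290),(300,260)]: print(p,im[p[1],p[0]],hsv[p[1],p[0]])
V=im.max(2).astype(int)
def rect(roi,lo,hi,z,name):
    x0,y0,x1,y1=roi; m=np.zeros(V.shape,np.uint8); m[y0:y1,x0:x1]=((V>=lo)&(V<=hi))[y0:y1,x0:x1]*255
    m=cv2.morphologyEx(m,cv2.MORPH_OPEN,np.ones((3,3)))
    c=max(cv2.findContours(m,0,cv2.CHAIN_APPROX_NONE)[0],key=cv2.contourArea)
    W=ray(f,c[:,0,:],z)[:,:2]; r=cv2.minAreaRect((W*1000).astype(np.float32)); print(name,r,cv2.boundingRect(c)); print(cv2.boxPoints(r))
rect((130,230,230,300),60,150,.03,'stone')
rect((262,170,362,248),120,185,.012,'plate')
a=cv2.resize(im[165:275,255:365],(600,600),interpolation=cv2.INTER_CUBIC)
b=np.zeros((600,800,3),np.uint8);b[:,:600]=a
cv2.imwrite('pics/st.png',a[:,:,::-1])
E
```

```text
(180, 264) [112 106  96] [ 19  36 112]
(165, 272) [116 109  99] [ 18  37 116]
(200, 255) [116 109  99] [ 18  37 116]
(315, 215) [147 144 142] [ 12   9 147]
(302, 297) [116 110  99] [ 19  37 116]
(220, 290) [191 181 170] [ 16  28 191]
(300, 260) [186 178 165] [ 19  29 186]
stone ((466.2642822265625, 341.6094970703125), (63.28399658203125, 184.95281982421875), 24.33683967590332) (144, 240, 74, 50)
[[399.3245  412.82864]
 [475.5436  244.311  ]
 [533.2041  270.39035]
 [456.98495 438.908  ]]
plate ((611.3898315429688, -1.0516204833984375), (262.877197265625, 191.466796875), 88.44319915771484) (262, 170, 100, 73)
[[ 512.12085 -129.84082]
 [ 703.51697 -135.04257]
 [ 710.6588   127.73758]
 [ 519.2627   132.93933]]
```

View pics/st.png

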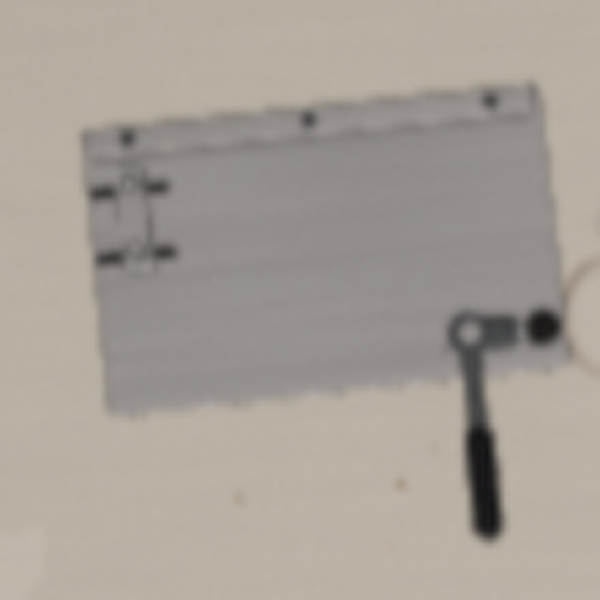

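The crop shows the plate's front corners at (110,412) and (568,365), the boss at (470,332), the toe at (542,326), the grip's end at (487,540), and the end stop's inner edge near (152,215).

```bash
cat >> h.py <<'E'
def stn(X,o,a): # world->station
    c,s=np.cos(a),np.sin(a); d=np.asarray(X)[...,:2]-o; return np.stack([c*d[...,0]+s*d[...,1],-s*d[...,0]+c*d[...,1]],-1)
def wld(X,o,a):
    c,s=np.cos(a),np.sin(a); X=np.asarray(X,float); return np.stack([c*X[...,0]-s*X[...,1],s*X[...,0]+c*X[...,1]],-1)+o
E
python3 - <<'E'
from h import *
from scipy.optimize import least_squares
f=load('top0')
k=110/600
pts=[((110,412),.012,(-70,110)),((568,368),.012,(-70,-115)),((470,332),.041,(-50,-66)),((80,132),.036,(66,106)),((538,85),.036,(66,-108)),((127,139),.036,None),((490,101),.036,None),((542,326),.03,None),((480,432),.03,None),((486,532),.03,None),((152,180),.032,None),((155,265),.032,None)]
W=np.array([ray(f,(255+p[0][0]*k-.4,165+p[0][1]*k-.4),p[1])[0] for p in pts])*1000
S=np.array([p[2] for p in pts[:5]],float)
r=least_squares(lambda q:(wld(S,q[:2],q[2])-W[:5,:2]).ravel(),[600,0,.1],loss='soft_l1'); q=r.x
print('station',q[:2],np.degrees(q[2])); print(np.round(r.fun.reshape(-1,2),1))
print(np.round(stn(W,q[:2],q[2]),1)); print(np.round(W,1))
# side-view check
g=load('side0')
o=q[:2]/1000
for s,z in [((-70,110),12),((-70,-115),12),((66,106),36),((66,-108),36),((-50,-66),41)]:
    print(s,proj(g,np.r_[wld(s,q[:2],q[2]),z]/1000).round())
im=g['frame']; V=im.max(2); m=np.zeros(V.shape,np.uint8); 
print(im[370,345])
hh=(np.abs(im.astype(int)-im[360,340]).max(2)<22).astype(np.uint8)*255; m[325:410,300:395]=hh[325:410,300:395]
m=cv2.morphologyEx(m,cv2.MORPH_OPEN,np.ones((3,3)))
c=max(cv2.findContours(m,0,2)[0],key=cv2.contourArea); print(cv2.approxPolyDP(c,4,True)[:,0].tolist())
# expected stone top corners
a=np.radians(24.3)
print(proj(g,np.c_[wld(np.array([(30,90),(30,-90),(-30,-90),(-30,90)]),np.array([466,342]),a),[30]*4]/1000).round())
b=cv2.resize(im[215:415,230:400],(510,600),interpolation=cv2.INTER_CUBIC); cv2.imwrite('pics/sd.png',b[:,:,::-1])
E
```

```text
station [599.38670948  -5.31371163] 4.175935566155816
[[-1.7  1.1]
 [-0.4 -1.7]
 [-0.2  0.1]
 [ 1.7 -2.4]
 [ 0.7  3.2]]
[[ -68.4  108.8]
 [ -69.4 -113.3]
 [ -49.8  -66.1]
 [  64.4  108.6]
 [  65.1 -111.1]
 [  58.9   86.6]
 [  59.7  -87.5]
 [ -49.5 -101.3]
 [ -96.9  -66.6]
 [-144.4  -64.4]
 [  38.7   76.8]
 [  -2.1   79.4]]
[[ 523.3   98.2   12. ]
 [ 538.4 -123.4   12. ]
 [ 554.5  -74.9   41. ]
 [ 655.8  107.6   36. ]
 [ 672.4 -111.4   36. ]
 [ 651.8   85.3   36. ]
 [ 665.3  -88.2   36. ]
 [ 557.4 -110.    30. ]
 [ 507.6  -78.8   30. ]
 [ 460.   -80.1   30. ]
 [ 632.4   74.1   32. ]
 [ 591.5   73.7   32. ]]
(-70, 110) [[311. 288.]]
(-70, -115) [[303. 230.]]
(66, 106) [[251. 284.]]
(66, -108) [[249. 228.]]
(-50, -66) [[296. 233.]]
[98 90 82]
[[311, 341], [342, 392], [378, 397], [335, 333]]
[[352. 405.]
 [309. 339.]
 [335. 329.]
 [381. 393.]]
```

View pics/sd.png

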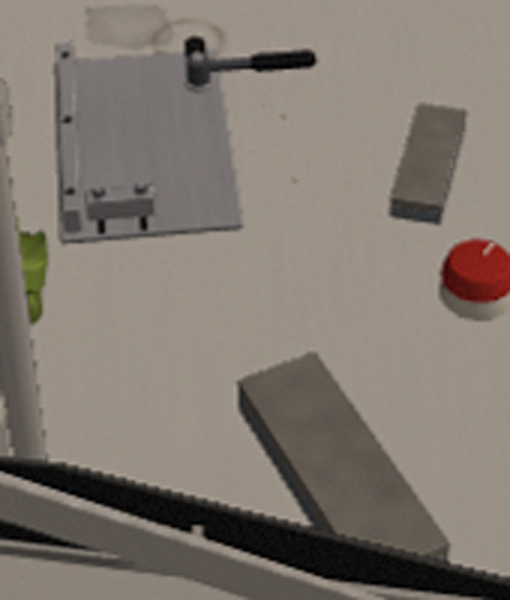

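Both views agree: the stone is at (466,342) mm turned 24.3°, and the station is at (599,-5) mm turned 4.2°, with the stop face near station y 77 to 79. I'll go above the stone.

Emit:
arm_command(
  deltas=[
    [50, -30, 0, -10, 100],
    [100, -60, 0, -20, 100],
    [150, -85, 0, -30, 100],
    [200, -110, 0, -40, 100],
    [243, -134, 0, -40.6, 100],
    [243, -134, -50, -40.6, 100],
    [243, -134, -90, -40.6, 100],
    [243, -134, -120, -40.6, 100],
    [243, -134, -120, -40.6, 100],
  ],
)

```text
t: 1.23
ee_pos: [0.4639, 0.3404, 0.0706]
tool_rot: [[-0.412, 0.911, -0.005], [0.911, 0.412, -0.003], [-0.001, -0.006, -1.0]]
wrist_force: [-0.7, -0.6, -0.5]
opening: 1.002
grasp_force: 0.0
```

```bash
python3 - <<'E'
from h import *
f=grab('wrist','w1'); s=arm.get_state(); print(s['ee_pos'],np.degrees(np.arctan2(s['tool_rot'][1,1],s['tool_rot'][0,1])))
a=np.radians(24.3)
print(proj(f,np.c_[wld(np.array([(30,90),(30,-90),(-30,-90),(-30,90)]),np.array([466,342]),a),[30]*4]/1000).round())
E
```

```text
[0.46505278 0.34119842 0.07311975] 24.316573705410477
[[388.  74.]
 [375. 379.]
 [280. 378.]
 [270.  74.]]
```

View pics/w1.png

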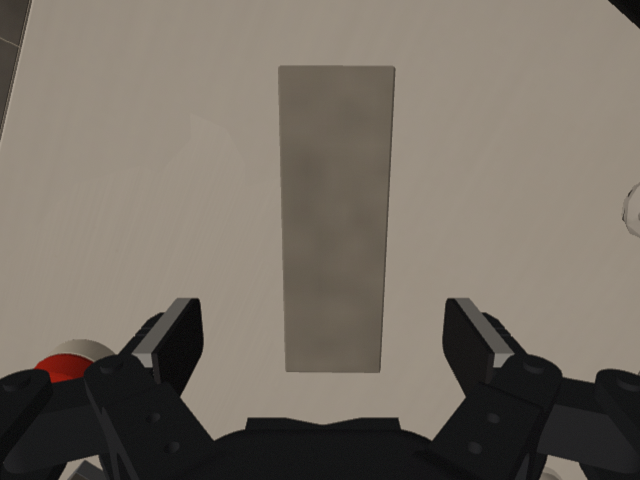

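The wrist view shows the stone's top corners at (394,66), (381,372), (286,372) and (279,66), within 9 px of the prediction. The fingers are either side of it.

```bash
python3 - <<'E'
from h import *
f=load('w1'); W=ray(f,[(394.5,66),(381,372.5),(286,372.5),(279,66)],.03)[:,:2]*1000
print(W, W.mean(0)); d=W[0]+W[3]-W[1]-W[2]; print(np.degrees(np.arctan2(-d[0],d[1])), np.linalg.norm(d)/2, np.linalg.norm(W[1]-W[2]))
E
```

```text
[[457.81591165 441.10447593]
 [531.86654207 277.93208088]
 [477.54013737 253.13752856]
 [404.47345491 417.0409041 ]] [467.9240115  347.30374737]
24.218015740112584 179.31959141125873 59.71706684133616
```

Emit:
arm_command(
  deltas=[
    [1, 4, -20, 0, 100],
    [1, 4, -40, 0, 100],
    [1, 4, -55, 0, 100],
    [1, 4, -65, 0, 100],
    [1, 4, -71, 0, 100],
    [1, 4, -73, 0, 100],
    [1, 4, -73, 0, 90],
    [1, 4, -73, 0, 80],
    [1, 4, -73, 0, 60],
    [1, 4, -73, 0, 55],
    [1, 4, -73, 0, 55],
    [1, 4, -73, 0, 55],
  ],
)

```text
t: 2.78
ee_pos: [0.4666, 0.3455, 0.0008]
tool_rot: [[-0.412, 0.911, 0.0], [0.911, 0.412, 0.0], [-0.0, 0.0, -1.0]]
wrist_force: [-0.1, -0.2, 0.4]
opening: 0.548
grasp_force: 0.0
```

```bash
python3 - <<'E'
from h import *
grab('wrist','w2')
E
```

```text
(no output)
```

View pics/w2.png

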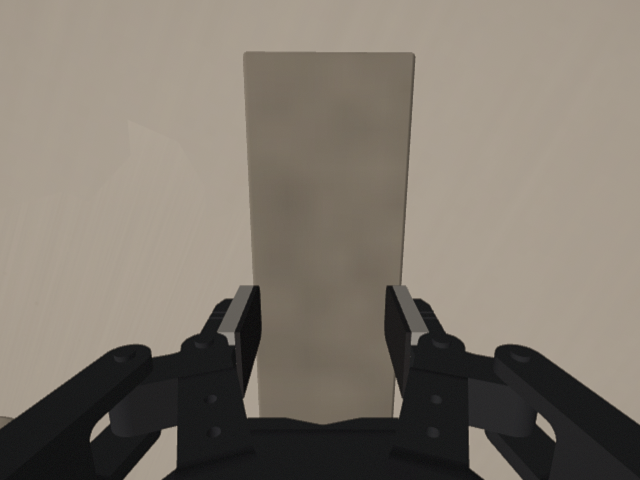

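The pads at (258,330) and (388,330) are right at the stone's edges, not yet pressing, so the opening isn't linear in mm. I'll close fully.

Emit:
arm_command(
  deltas=[
    [0, 0, 0, 0, 45],
    [0, 0, 0, 0, 30],
    [0, 0, 0, 0, 0],
    [0, 0, 0, 0, 0],
  ],
)

```text
t: 3.32
ee_pos: [0.4666, 0.3455, 0.0008]
tool_rot: [[-0.412, 0.911, 0.0], [0.911, 0.412, 0.0], [-0.0, 0.0, -1.0]]
wrist_force: [0.3, -0.1, -0.2]
opening: -0.001
grasp_force: 0.0
```

```bash
python3 - <<'E'
from h import *
f=grab('wrist','w3'); s=arm.get_state(); print(s['ee_pos'],s['opening'],s['joint_positions'])
print(proj(f,[s['ee_pos'],s['ee_pos']+[0,0,.03]]), -np.array(f['R']).T@f['t'], np.array(f['R'])[2])
g=grab('side','s3'); im=g['frame'][180:480,250:650]; im=cv2.resize(im,(800,600)); a=f['frame']
cv2.imwrite('pics/c3.png',np.hstack([cv2.resize(im,(400,300)),cv2.resize(a,(400,300))])[:,:,::-1])
E
```

```text
[0.46656767 0.34551396 0.00072853] -0.0007894253140451437 [ 5.73829823e-01  3.51982757e-01  1.45408896e+00 -1.63386789e-05
  1.33542479e+00  1.49462661e-01]
[[323.0749678  269.28225625]
 [323.25309139 296.16619279]] [0.43748184 0.40875481 0.18102311] [ 0.11407249 -0.25009341 -0.96147842]
```

View pics/c3.png

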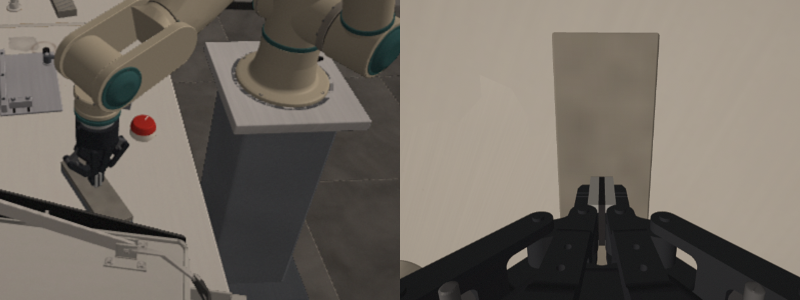

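The shut fingers seem to sit over the stone, at wrist (320,285). I need their true height, so I'll compare it across the two views.

```bash
python3 - <<'E'
from h import *
f=load('w3'); g=load('s3'); s=arm.get_state(); e=np.array(s['ee_pos'])
for z in (0,.02,.04,.06): print(z,proj(g,np.r_[e[:2],z]).round(1),proj(f,np.r_[e[:2],z]).round(1))
W=ray(f,[(245,52),(414,52)],.03)*1000; print(W,np.linalg.norm(W[0]-W[1]))
px=proj(g,np.r_[e[:2],.03])[0].astype(int); print(px)
a=g['frame'][px[1]-50:px[1]+50,px[0]-65:px[0]+65]; b=f['frame'][240:340,255:385]
cv2.imwrite('pics/c4.png',np.hstack([cv2.resize(a,(400,308),interpolation=2),cv2.resize(b,(400,308),interpolation=2)])[:,:,::-1])
print('crop origin',px-[65,50],'scale',400/130)
E
```

```text
0 [[342.8 376.1]] [[323.  268.7]]
0.02 [[342.9 369.4]] [[323.2 285.5]]
0.04 [[343.  362.5]] [[323.3 306.5]]
0.06 [[343.2 355.5]] [[323.5 333.4]]
[[404.55366137 417.34759031  30.        ]
 [457.46461771 441.26912145  30.        ]] 58.06727953845679
[342 365]
crop origin [277 315] scale 3.076923076923077
```

View pics/c4.png

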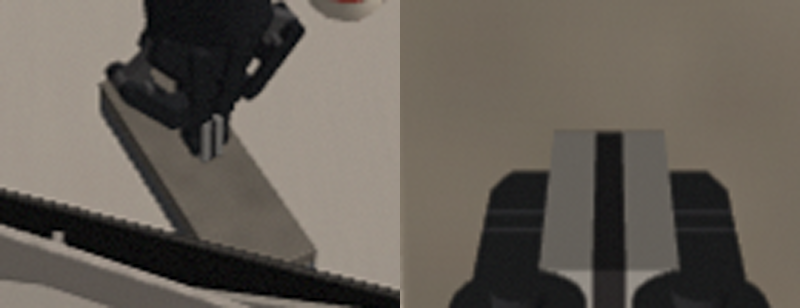

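```bash
python3 - <<'E'
from h import *
f=load('w1'); e=np.array([.46505,.3412,.07312]); a=np.radians(24.3); y=np.array([np.cos(a),np.sin(a),0]); x=np.array([-np.sin(a),np.cos(a),0])
for dz in (0,.013,.03,.043):
    print(dz,[proj(f,e+s*.0425*y+.011*x+[0,0,dz])[0].round() for s in(-1,1)])
f=load('w3'); e=np.array([.46657,.34551,.00073])
for dz in (0,.01,.02,.03,.04): print(dz,[proj(f,e+s*.008*y+.011*x+[0,0,dz])[0].round() for s in(-1,1)])
s=arm.get_state(); print(s['wrist_force'],s['moment'],s['effort'])
E
```

```text
0 [array([234., 248.]), array([418., 249.])]
0.013 [array([228., 258.]), array([425., 258.])]
0.03 [array([218., 272.]), array([436., 273.])]
0.043 [array([208., 286.]), array([445., 286.])]
0 [array([306., 247.]), array([340., 247.])]
0.01 [array([305., 254.]), array([341., 254.])]
0.02 [array([304., 262.]), array([342., 262.])]
0.03 [array([303., 271.]), array([343., 271.])]
0.04 [array([302., 280.]), array([345., 280.])]
[-0.24198917  0.08212863 -0.40973959] [ 0.04077207  0.02929036 -0.03468463] [ 6.70575610e-04 -4.66368735e+01 -3.26360106e+01 -1.59875935e-04
  2.15102350e-04 -2.16942539e-05]
```

From two views, the real fingertips are about 35 to 40 mm above the reported TCP, and so above the stone. The fit in w1 (0.045 where 0.013 was expected) agrees. I'll raise, open and go down under force watch.

Emit:
arm_command(
  deltas=[
    [0, 0, 15, 0, 0],
    [0, 0, 30, 0, 0],
    [0, 0, 30, 0, 100],
    [0, 0, 30, 0, 100],
    [0, 0, 30, 0, 100],
    [0, 0, 30, 0, 100],
    [0, 0, 20, 0, 100],
    [0, 0, 10, 0, 100],
    [0, 0, 4, 0, 100],
    [0, 0, 0, 0, 100],
    [0, 0, -2, 0, 100],
    [0, 0, -3, 0, 100],
  ],
)

```text
t: 4.92
ee_pos: [0.4667, 0.3456, -0.0022]
tool_rot: [[-0.412, 0.911, 0.0], [0.911, 0.412, 0.0], [0.0, 0.0, -1.0]]
wrist_force: [-0.2, 0.2, 1.0]
opening: 1.0
grasp_force: 0.0
```

Emit:
arm_command(
  deltas=[
    [0, 0, -2, 0, 100],
    [0, 0, -4, 0, 100],
    [0, 0, -6, 0, 100],
    [0, 0, -8, 0, 100],
    [0, 0, -8, 0, 100],
  ],
)

```text
t: 5.55
ee_pos: [0.4664, 0.3454, -0.0105]
tool_rot: [[-0.412, 0.911, -0.0], [0.911, 0.412, -0.0], [-0.0, -0.0, -1.0]]
wrist_force: [1.0, -0.8, 0.3]
opening: 0.999
grasp_force: 0.0
```

Emit:
arm_command(
  deltas=[
    [0, 0, -2, 0, 100],
    [0, 0, -4, 0, 100],
    [0, 0, -6, 0, 100],
    [0, 0, -8, 0, 100],
    [0, 0, -8, 0, 100],
  ],
)

```text
t: 6.18
ee_pos: [0.4664, 0.3454, -0.0185]
tool_rot: [[-0.412, 0.911, -0.0], [0.911, 0.412, -0.0], [-0.0, -0.0, -1.0]]
wrist_force: [-0.6, 0.5, -0.9]
opening: 0.999
grasp_force: 0.0
```

Emit:
arm_command(
  deltas=[
    [0, 0, -2, 0, 100],
    [0, 0, -4, 0, 100],
    [0, 0, -6, 0, 100],
    [0, 0, -8, 0, 100],
    [0, 0, -8, 0, 100],
  ],
)

```text
t: 6.8
ee_pos: [0.4664, 0.3454, -0.0265]
tool_rot: [[-0.412, 0.911, -0.0], [0.911, 0.412, -0.0], [-0.0, -0.0, -1.0]]
wrist_force: [0.8, -0.1, 0.2]
opening: 1.004
grasp_force: 0.0
```

```bash
python3 - <<'E'
from h import *
f=grab('wrist','w5'); g=grab('side','s5')
cv2.imwrite('pics/c5.png',np.hstack([cv2.resize(g['frame'][315:415,277:407],(400,308),interpolation=2),cv2.resize(f['frame'],(411,308))])[:,:800,::-1])
s=arm.get_state();print(s['ee_pos'],s['wrist_force'],s['opening'])
E
```

```text
[ 0.4665936   0.34555441 -0.02623697] [-0.52503951  0.17227345 -0.06393127] 1.0030927798411022
```

View pics/c5.png

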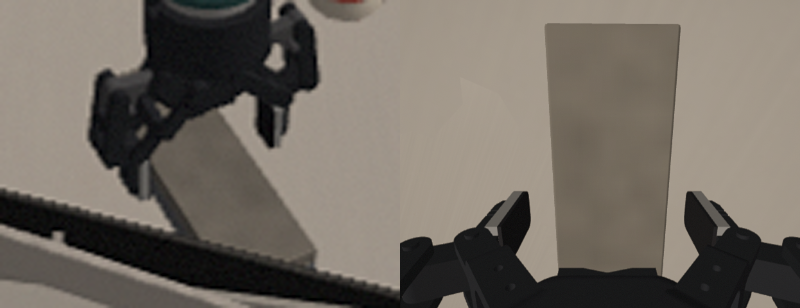

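The fingers now straddle the stone, with the left tip at side pixel (323.5,379). The TCP reading really is offset along z. I'll compute the tip height.

```bash
python3 - <<'E'
from h import *
g=load('s5');f=load('w5'); e=np.array([.4665,.3455,-.0264]); a=np.radians(24.3); y=np.array([np.cos(a),np.sin(a),0]); x=np.array([-np.sin(a),np.cos(a),0])
for z in (0,.01,.02,.03,.04):
    P=lambda s,k:np.r_[(e+s*.046*y+k*.011*x)[:2],z]
    print(z,[proj(g,P(s,1))[0].round(1) for s in(1,-1)],[proj(f,np.r_[(e+s*.0425*y+.011*x)[:2],z])[0].round() for s in(-1,1)])
# observed side tips: left (277+143/3.077,315+198/3.077), right(277+273/3.077,315+147/3.077); wrist inner front tips
print(277+143/3.077,315+198/3.077,277+273/3.077,315+147/3.077,'wrist',(528-400)*640/411,(685-400)*640/411,192*480/308)
E
```

```text
0 [array([324.4, 388.7]), array([366. , 371.7])] [array([218., 267.]), array([429., 267.])]
0.01 [array([324.4, 385.4]), array([366.1, 368.4])] [array([212., 277.]), array([435., 277.])]
0.02 [array([324.4, 382. ]), array([366.3, 365. ])] [array([204., 287.]), array([443., 287.])]
0.03 [array([324.3, 378.6]), array([366.5, 361.6])] [array([196., 300.]), array([451., 300.])]
0.04 [array([324.3, 375.1]), array([366.7, 358.1])] [array([186., 314.]), array([461., 314.])]
323.4738381540461 379.34839129021776 365.72278193045173 362.7738056548586 wrist 199.31873479318736 443.7956204379562 299.2207792207792
```

Both views put the open tips at z≈27 mm, so the true TCP z is about the reported z plus 40 mm. I'll lower 12 mm more and grip.

Emit:
arm_command(
  deltas=[
    [0, 0, -3, 0, 100],
    [0, 0, -6, 0, 100],
    [0, 0, -9, 0, 100],
    [0, 0, -12, 0, 100],
    [0, 0, -12, 0, 90],
    [0, 0, -12, 0, 80],
    [0, 0, -12, 0, 72],
    [0, 0, -12, 0, 68],
    [0, 0, -12, 0, 60],
    [0, 0, -12, 0, 60],
    [0, 0, -12, 0, 60],
  ],
)

```text
t: 8.28
ee_pos: [0.4674, 0.346, -0.0374]
tool_rot: [[-0.412, 0.911, 0.002], [0.911, 0.412, 0.001], [0.0, 0.002, -1.0]]
wrist_force: [2.8, 0.8, 5.9]
opening: 0.692
grasp_force: 64.0
```

Gripped: opening 0.69 ≈ 59 mm, as it should be. I'll lift.

Emit:
arm_command(
  deltas=[
    [0, 0, 3, 0, 55],
    [0, 0, 8, 0, 55],
    [0, 0, 20, 0, 55],
    [0, 0, 40, 0, 55],
    [0, 0, 58, 0, 55],
    [0, 0, 70, 0, 55],
    [0, 0, 70, 0, 55],
  ],
)

```text
t: 9.15
ee_pos: [0.4673, 0.346, 0.0334]
tool_rot: [[-0.412, 0.911, 0.002], [0.911, 0.412, 0.002], [0.0, 0.003, -1.0]]
wrist_force: [0.2, 0.2, -6.9]
opening: 0.694
grasp_force: 66.2
```

Emit:
arm_command(
  deltas=[
    [0, -20, 0, 0, 55],
    [0, -55, 0, -3, 55],
    [3, -95, 0, -6, 55],
    [10, -135, 0, -9, 55],
    [22, -175, 0, -12, 55],
    [40, -215, 0, -15, 55],
    [60, -255, 0, -18, 55],
    [82, -295, 0, -20.1, 55],
    [104, -330, 0, -20.1, 55],
    [122, -360, 0, -20.1, 55],
    [133.4, -378.3, 0, -20.1, 55],
    [133.4, -378.3, 0, -20.1, 55],
  ],
)

```text
t: 10.65
ee_pos: [0.5998, -0.0342, 0.0306]
tool_rot: [[-0.071, 0.997, -0.001], [0.997, 0.071, -0.0], [0.0, -0.001, -1.0]]
wrist_force: [-0.3, 0.4, -5.2]
opening: 0.693
grasp_force: 66.8
```

```bash
python3 - <<'E'
from h import *
t=grab('top','t6');g=grab('side','s6'); f=grab('wrist','w6')
cv2.imwrite('pics/c6.png',np.vstack([np.hstack([cv2.resize(t['frame'][165:275,255:365],(300,300),interpolation=2),cv2.resize(g['frame'][190:310,210:330],(300,300),interpolation=2)]),np.pad(cv2.resize(f['frame'],(400,300)),((0,0),(0,200),(0,0)))])[:,:,::-1])
s=arm.get_state();print(s['ee_pos'],s['wrist_force'],s['opening'],s['grasp_force'],np.degrees(np.arctan2(s['tool_rot'][1,1],s['tool_rot'][0,1])))
E
```

```text
[ 0.59926536 -0.03208795  0.03099752] [-0.75235134  0.6034879  -5.86521374] 0.6901463497946182 66.7903482913971 4.246121154385652
```

View pics/c6.png

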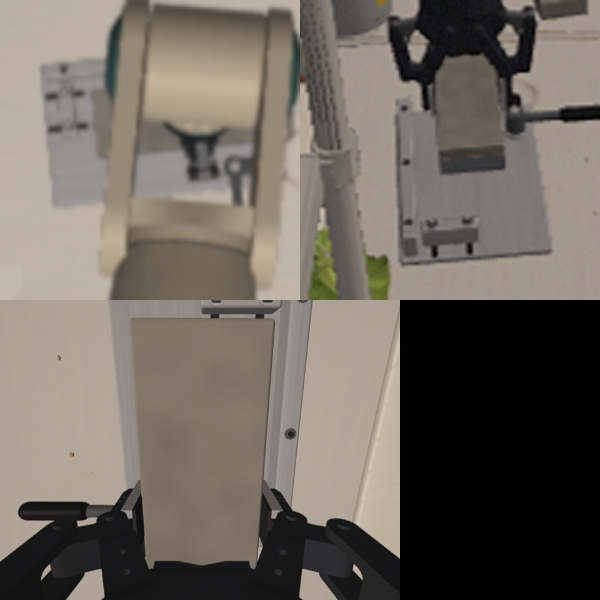

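That was my 10th and last picture. It shows the stone held level and parallel to the station, its far end at wrist pixels (211,30)–(438,30), with the end stop just beyond and the lever to the left. I'll check the numbers.

```bash
python3 - <<'E'
from h import *
f=load('w6'); o=np.array([599.4,-5.3]); a=np.radians(4.18)
W=ray(f,[(211,30),(438,30),(235,400),(410,400)],.099)*1000; print(W.round(1)); print(stn(W,o,a).round(1))
# fence hole at wrist (290,434)->(464,214), z=36
print(stn(ray(f,[(464,214)],.036)*1000,o,a))
E
```

```text
[[564.4  55.7  99. ]
 [621.4  59.9  99. ]
 [572.  -53.8  99. ]
 [628.9 -49.6  99. ]]
[[-30.5  63.4]
 [ 26.7  63.4]
 [-30.9 -46.4]
 [ 26.2 -46.3]]
[[60.31300498  1.05705552]]
```

The placement agrees: stone centre at x ≈ -2, end at y = 63. I'll lower it.

Emit:
arm_command(
  deltas=[
    [0, 0, -15, 0, 55],
    [0, 0, -30, 0, 55],
    [0, 0, -40, 0, 55],
    [0, 0, -47, 0, 55],
    [0, 0, -51, 0, 55],
    [0, 0, -53, 0, 55],
    [0, 0, -53.5, 0, 55],
    [0, 0, -53.5, 0, 55],
  ],
)

```text
t: 11.8
ee_pos: [0.6002, -0.0328, -0.0214]
tool_rot: [[-0.073, 0.997, 0.001], [0.997, 0.073, -0.0], [-0.0, 0.001, -1.0]]
wrist_force: [-0.2, -0.5, -5.2]
opening: 0.69
grasp_force: 66.8
```

Emit:
arm_command(
  deltas=[
    [0, 0, -0.5, 0, 55],
    [0, 0, -1, 0, 55],
    [0, 0, -1, 0, 55],
  ],
)

```text
t: 12.18
ee_pos: [0.5999, -0.0328, -0.0228]
tool_rot: [[-0.074, 0.997, 0.0], [0.997, 0.074, -0.0], [-0.0, 0.0, -1.0]]
wrist_force: [-0.1, 1.0, -6.3]
opening: 0.693
grasp_force: 66.8
```

Emit:
arm_command(
  deltas=[
    [0, 0, -0.5, 0, 55],
    [0, 0, -1, 0, 55],
    [0, 0, -1, 0, 55],
  ],
)

```text
t: 12.55
ee_pos: [0.5999, -0.0328, -0.0238]
tool_rot: [[-0.074, 0.997, -0.0], [0.997, 0.074, 0.0], [0.0, -0.0, -1.0]]
wrist_force: [-0.6, -0.6, -5.6]
opening: 0.691
grasp_force: 66.8
```

Emit:
arm_command(
  deltas=[
    [0, 0, -0.5, 0, 55],
    [0, 0, -1, 0, 55],
    [0, 0, -1, 0, 55],
  ],
)

```text
t: 12.92
ee_pos: [0.5999, -0.0328, -0.0248]
tool_rot: [[-0.074, 0.997, -0.0], [0.997, 0.074, -0.0], [-0.0, -0.0, -1.0]]
wrist_force: [-0.6, -0.3, -6.8]
opening: 0.686
grasp_force: 66.8
```

Emit:
arm_command(
  deltas=[
    [0, 0, -0.5, 0, 55],
    [0, 0, -1, 0, 55],
    [0, 0, -1, 0, 55],
  ],
)

```text
t: 13.3
ee_pos: [0.6002, -0.0328, -0.0253]
tool_rot: [[-0.074, 0.997, 0.001], [0.997, 0.074, -0.0], [-0.0, 0.001, -1.0]]
wrist_force: [-1.6, -0.0, -2.8]
opening: 0.691
grasp_force: 67.2
```

Emit:
arm_command(
  deltas=[
    [0, 0, -0.5, 0, 55],
    [0, 0, -0.5, 0, 55],
  ],
)

```text
t: 13.55
ee_pos: [0.6004, -0.0328, -0.0254]
tool_rot: [[-0.074, 0.997, 0.001], [0.997, 0.074, -0.0], [-0.0, 0.001, -1.0]]
wrist_force: [-3.8, 0.0, 2.8]
opening: 0.689
grasp_force: 68.0
```

The stone is on the plate (+2.8 N). I'll open a little and rise.

Emit:
arm_command(
  deltas=[
    [0, 0, 0, 0, 66],
    [0, 0, 0, 0, 70],
    [0, 0, 0, 0, 74],
    [0, 0, 0, 0, 77],
    [0, 0, 0, 0, 77],
    [0, 0, 10, 0, 77],
    [0, 0, 30, 0, 77],
    [0, 0, 60, 0, 77],
    [0, 0, 80, 0, 60],
    [0, 0, 80, 0, 30],
    [0, 0, 80, 0, 0],
    [0, 0, 80, 0, 0],
  ],
)

```text
t: 15.05
ee_pos: [0.5991, -0.0327, 0.0522]
tool_rot: [[-0.073, 0.997, -0.002], [0.997, 0.073, 0.0], [0.0, -0.002, -1.0]]
wrist_force: [-0.3, -0.8, -0.5]
opening: 0.006
grasp_force: 0.0
```

```bash
cat >> h.py <<'E'
def stone(n='wrist'):
    f=arm.grab_frame(n); im=f['frame']; h=cv2.cvtColor(im,cv2.COLOR_RGB2HSV); return f,im,h
E
python3 - <<'E'
from h import *
s=arm.get_state(); print(s['ee_pos'],s['opening'],s['wrist_force'])
f=grab('wrist','w7'); im=f['frame']; hsv=cv2.cvtColor(im,cv2.COLOR_RGB2HSV)
o=np.array([599.4,-5.3]); a=np.radians(4.18)
def P(x,y,z): return proj(f,np.r_[wld((x,y),o,a),z]/1000)[0].round().astype(int)
for q in [(-1,40,42),(-1,-20,42),(40,20,12),(-50,20,12),(-31,63,42),(29,63,42),(52,50,36),(20,72,32)]:
    p=P(*q); print(q,p,hsv[p[1],p[0]] if 0<=p[0]<640 and 0<=p[1]<480 else None)
E
```

```text
[ 0.59913274 -0.03269158  0.05224325] 0.005919899598055266 [-0.34521288 -0.80732134 -0.47732744]
(-1, 40, 42) [326 122] [ 18  50 128]
(-1, -20, 42) [326 248] [ 18  44 127]
(40, 20, 12) [402 160] [ 13  20 150]
(-50, 20, 12) [234 160] [ 13  20 151]
(-31, 63, 42) [258  67] [ 10  20 152]
(29, 63, 42) [395  67] [ 12  22 151]
(52, 50, 36) [441  99] [ 13  23 132]
(20, 72, 32) [372  49] [ 12  22 152]
```

```bash
cat >> h.py <<'E'
O=np.array([599.4,-5.3]); A=np.radians(4.18)
def stonefit(f,zt=42):
    im=f['frame']; h=cv2.cvtColor(im,cv2.COLOR_RGB2HSV)
    m=((h[...,1]>32)&(h[...,2]>95)&(h[...,2]<160)).astype(np.uint8)*255
    m=cv2.morphologyEx(m,cv2.MORPH_OPEN,np.ones((7,7)))
    c=max(cv2.findContours(m,0,cv2.CHAIN_APPROX_NONE)[0],key=cv2.contourArea)[:,0]
    S=stn(ray(f,c,zt/1000)*1000,O,A)
    print('area',len(c),'bbox',c.min(0),c.max(0))
    for nm,x0,x1 in(('front',-45,5),('back',10,70)):
        q=S[(S[:,1]>-20)&(S[:,1]<50)&(S[:,0]>x0)&(S[:,0]<x1)]
        if len(q)>20:
            k=np.polyfit(q[:,1],q[:,0],1); print(nm,'x at y=0: %.1f slope deg %.2f'%(k[1],-np.degrees(np.arctan(k[0]))))
    print('far end y',np.percentile(S[:,1],98), 'x range',np.percentile(S[:,0],[3,97]))
E
python3 - <<'E'
from h import *
stonefit(load('w7'))
E
```

```text
area 841 bbox [258  67] [392 334]
front x at y=0: -30.8 slope deg -0.14
back x at y=0: 27.7 slope deg -0.03
far end y 63.16956072268654 x range [-31.00640708  27.88553625]
```

The stone sits at x -31..28 with its end at y = 63, square within 0.2°. Next I'll bring the shut fingers in front of it.

Emit:
arm_command(
  deltas=[
    [-30, -2, 0, 0, 0],
    [-61, -4.4, 0, 0, 0],
    [-61, -4.4, -30, 0, 0],
    [-61, -4.4, -55, 0, 0],
    [-61, -4.4, -68, 0, 0],
    [-61, -4.4, -72, 0, 0],
    [-61, -4.4, -72, 0, 0],
  ],
)

```text
t: 15.98
ee_pos: [0.5393, -0.0372, -0.0179]
tool_rot: [[-0.074, 0.997, 0.001], [0.997, 0.074, -0.0], [-0.0, 0.001, -1.0]]
wrist_force: [-1.1, 0.3, -0.3]
opening: -0.004
grasp_force: 0.0
```

Emit:
arm_command(
  deltas=[
    [2, 0.1, 0, 0, 0],
    [4, 0.3, 0, 0, 0],
    [6, 0.4, 0, 0, 0],
    [8, 0.6, 0, 0, 0],
    [9, 0.7, 0, 0, 0],
    [10, 0.7, 0, 0, 0],
    [11, 0.8, 0, 0, 0],
    [12, 0.9, 0, 0, 0],
    [12, 0.9, 0, 0, 0],
  ],
)

```text
t: 17.1
ee_pos: [0.551, -0.0363, -0.0183]
tool_rot: [[-0.074, 0.997, 0.0], [0.997, 0.074, 0.0], [0.0, 0.0, -1.0]]
wrist_force: [0.5, 0.1, 0.4]
opening: -0.002
grasp_force: 0.0
```

Emit:
arm_command(
  deltas=[
    [1, 0.1, 0, 0, 0],
    [2, 0.1, 0, 0, 0],
    [3, 0.2, 0, 0, 0],
    [4, 0.3, 0, 0, 0],
    [5, 0.4, 0, 0, 0],
    [6, 0.4, 0, 0, 0],
    [7, 0.5, 0, 0, 0],
    [8, 0.6, 0, 0, 0],
  ],
)

```text
t: 18.1
ee_pos: [0.5588, -0.0357, -0.0183]
tool_rot: [[-0.073, 0.997, -0.001], [0.997, 0.073, -0.0], [-0.0, -0.001, -1.0]]
wrist_force: [-3.0, 0.4, 2.3]
opening: -0.001
grasp_force: 1.7
```

Emit:
arm_command(
  deltas=[
    [1, 0.1, 0, 0, 0],
    [2, 0.1, 0, 0, 0],
    [3, 0.2, 0, 0, 0],
    [4, 0.3, 0, 0, 0],
    [5, 0.4, 0, 0, 0],
    [6, 0.4, 0, 0, 0],
    [7, 0.5, 0, 0, 0],
    [8, 0.6, 0, 0, 0],
  ],
)

```text
t: 19.1
ee_pos: [0.567, -0.0351, -0.0183]
tool_rot: [[-0.074, 0.997, 0.0], [0.997, 0.074, 0.0], [0.0, 0.0, -1.0]]
wrist_force: [-3.2, 0.6, 0.5]
opening: -0.002
grasp_force: 1.5
```

```bash
python3 - <<'E'
from h import *
s=arm.get_state(); print(s['wrist_force'],s['ee_pos']); stonefit(grab('wrist','w8'))
E
```

```text
[-3.23737364  0.6101057   0.45716795] [ 0.56700652 -0.03506336 -0.01832503]
area 1034 bbox [362  34] [589 386]
front x at y=0: -22.1 slope deg 0.38
back x at y=0: 37.9 slope deg 0.39
far end y 63.68849316804979 x range [-22.42131581  38.03021439]
```

Sliding smoothly at 3 N, with 14 mm to go.

Emit:
arm_command(
  deltas=[
    [1, 0.1, 0, 0, 0],
    [2, 0.1, 0, 0, 0],
    [3, 0.2, 0, 0, 0],
    [4, 0.3, 0, 0, 0],
    [5, 0.4, 0, 0, 0],
    [6, 0.4, 0, 0, 0],
    [7, 0.5, 0, 0, 0],
    [8, 0.6, 0, 0, 0],
    [9, 0.7, 0, 0, 0],
    [10, 0.7, 0, 0, 0],
  ],
)

```text
t: 20.4
ee_pos: [0.577, -0.0344, -0.0183]
tool_rot: [[-0.074, 0.997, 0.0], [0.997, 0.074, 0.0], [0.0, 0.0, -1.0]]
wrist_force: [-2.6, -0.6, 0.0]
opening: -0.002
grasp_force: 1.3
```

Emit:
arm_command(
  deltas=[
    [0.5, 0, 0, 0, 0],
    [1, 0.1, 0, 0, 0],
    [1.5, 0.1, 0, 0, 0],
    [1.5, 0.1, 0, 0, 0],
  ],
)

```text
t: 20.9
ee_pos: [0.5785, -0.0343, -0.0183]
tool_rot: [[-0.073, 0.997, 0.0], [0.997, 0.073, 0.0], [-0.0, 0.0, -1.0]]
wrist_force: [-1.7, -0.0, -0.2]
opening: -0.001
grasp_force: 1.0
```

Emit:
arm_command(
  deltas=[
    [0.5, 0, 0, 0, 0],
    [1, 0.1, 0, 0, 0],
    [1, 0.1, 0, 0, 0],
  ],
)

```text
t: 21.28
ee_pos: [0.5796, -0.0342, -0.0183]
tool_rot: [[-0.073, 0.997, 0.0], [0.997, 0.073, -0.0], [-0.0, 0.0, -1.0]]
wrist_force: [-2.2, 0.0, -0.6]
opening: -0.001
grasp_force: 1.0
```

Emit:
arm_command(
  deltas=[
    [0.5, 0, 0, 0, 0],
    [1, 0.1, 0, 0, 0],
    [1, 0.1, 0, 0, 0],
  ],
)

```text
t: 21.65
ee_pos: [0.5805, -0.0341, -0.0183]
tool_rot: [[-0.074, 0.997, 0.0], [0.997, 0.074, -0.0], [-0.0, 0.0, -1.0]]
wrist_force: [-2.2, -0.9, -1.1]
opening: -0.003
grasp_force: 1.0
```

Emit:
arm_command(
  deltas=[
    [0.5, 0, 0, 0, 0],
    [0.5, 0, 0, 0, 0],
  ],
)

```text
t: 21.9
ee_pos: [0.581, -0.0341, -0.0183]
tool_rot: [[-0.074, 0.997, 0.0], [0.997, 0.074, 0.0], [0.0, 0.0, -1.0]]
wrist_force: [-3.0, -0.6, 0.1]
opening: -0.001
grasp_force: 1.0
```

```bash
python3 - <<'E'
from h import *
s=arm.get_state(); print(s['wrist_force'],s['ee_pos']); stonefit(grab('wrist','w9'))
E
```

```text
[-3.01435528 -0.55070459  0.12615311] [ 0.58102246 -0.03408157 -0.01828559]
area 1037 bbox [362  34] [589 386]
front x at y=0: -8.1 slope deg 0.52
back x at y=0: 52.0 slope deg 0.57
far end y 63.688790628709604 x range [-8.53269217 52.26822041]
```

Emit:
arm_command(
  deltas=[
    [0.5, 0, 0, 0, 0],
    [0.5, 0, 0, 0, 0],
  ],
)

```text
t: 22.2
ee_pos: [0.5812, -0.034, -0.0183]
tool_rot: [[-0.074, 0.997, -0.001], [0.997, 0.074, 0.0], [0.0, -0.001, -1.0]]
wrist_force: [-4.1, 0.5, 1.4]
opening: -0.001
grasp_force: 2.2
```

Emit:
arm_command(
  deltas=[
    [0.5, 0, 0, 0, 0],
    [0.5, 0, 0, 0, 0],
  ],
)

```text
t: 22.45
ee_pos: [0.5812, -0.034, -0.0183]
tool_rot: [[-0.074, 0.997, -0.002], [0.997, 0.074, 0.0], [0.0, -0.002, -1.0]]
wrist_force: [-7.2, 1.2, 3.2]
opening: 0.002
grasp_force: 3.8
```

Emit:
arm_command(
  deltas=[
    [0.5, 0, 0, 0, 0],
    [0.5, 0, 0, 0, 0],
  ],
)

```text
t: 22.7
ee_pos: [0.5812, -0.034, -0.0183]
tool_rot: [[-0.074, 0.997, -0.003], [0.997, 0.074, 0.0], [0.0, -0.003, -1.0]]
wrist_force: [-11.6, 0.3, 4.7]
opening: 0.004
grasp_force: 5.2
```

Against the fence at 11.6 N with the motion stopped. I'll back off, rise and go to the stone's near end.

Emit:
arm_command(
  deltas=[
    [-3, 0, 0, 0, 0],
    [-15, -1, 0, 0, 0],
    [-15, -1, 40, 0, 0],
    [-15, -1, 75, 0, 0],
    [20, -55, 75, 0, 0],
    [49, -111.7, 75, 0, 0],
    [49, -111.7, 75, 0, 0],
  ],
)

```text
t: 23.58
ee_pos: [0.6326, -0.1497, 0.0561]
tool_rot: [[-0.069, 0.998, 0.002], [0.998, 0.069, -0.001], [-0.001, 0.001, -1.0]]
wrist_force: [0.3, 0.3, -0.1]
opening: -0.002
grasp_force: 0.0
```

```bash
python3 - <<'E'
from h import *
f=grab('wrist','w10'); stonefit(f); s=arm.get_state(); print(s['ee_pos'])
im=f['frame']; h=cv2.cvtColor(im,cv2.COLOR_RGB2HSV)
m=((h[...,1]>32)&(h[...,2]>95)&(h[...,2]<160)).astype(np.uint8)*255
m=cv2.morphologyEx(m,cv2.MORPH_OPEN,np.ones((7,7)))
c=max(cv2.findContours(m,0,1)[0],key=cv2.contourArea); S=stn(ray(f,c[:,0],.042)*1000,O,A)
r=cv2.minAreaRect(S.astype(np.float32)); print(r); print(cv2.boxPoints(r))
# fence inner edge/hole line reference angle: dark holes
E
```

```text
area 653 bbox [254   0] [390 200]
far end y -28.79889699801214 x range [-6.45776511 52.30294578]
[ 0.63216836 -0.14791049  0.05620542]
((22.957637786865234, -72.32133483886719), (58.897071838378906, 87.2107925415039), 0.13147962093353271)
[[  -6.590885   -28.78363  ]
 [  -6.3907585 -115.994194 ]
 [  52.50616   -115.85904  ]
 [  52.306034   -28.648476 ]]
```

The stone is flush to the fence and square within 0.15°, with its near end at y = -116. I'll go down and push +y.

Emit:
arm_command(
  deltas=[
    [0, 0, -35, 0, 0],
    [0, 0, -60, 0, 0],
    [0, 0, -72, 0, 0],
    [0, 0, -75, 0, 0],
    [-0.2, 3, -75, 0, 0],
    [-0.4, 6, -75, 0, 0],
    [-0.6, 9, -75, 0, 0],
    [-0.9, 12, -75, 0, 0],
    [-0.9, 12, -75, 0, 0],
  ],
)

```text
t: 24.75
ee_pos: [0.6306, -0.1335, -0.0182]
tool_rot: [[-0.074, 0.997, 0.0], [0.997, 0.074, -0.0], [-0.0, 0.0, -1.0]]
wrist_force: [-1.0, -0.2, 0.3]
opening: -0.0
grasp_force: 0.0
```

Emit:
arm_command(
  deltas=[
    [-0.1, 1, 0, 0, 0],
    [-0.1, 2, 0, 0, 0],
    [-0.2, 3, 0, 0, 0],
    [-0.3, 4, 0, 0, 0],
    [-0.4, 5, 0, 0, 0],
    [-0.4, 6, 0, 0, 0],
    [-0.5, 7, 0, 0, 0],
    [-0.6, 8, 0, 0, 0],
  ],
)

```text
t: 25.75
ee_pos: [0.63, -0.1258, -0.0183]
tool_rot: [[-0.074, 0.997, 0.0], [0.997, 0.074, -0.0], [-0.0, 0.0, -1.0]]
wrist_force: [1.0, -2.3, -0.2]
opening: 0.0
grasp_force: 1.2
```

Emit:
arm_command(
  deltas=[
    [-0.1, 0.7, 0, 0, 0],
    [-0.1, 1.4, 0, 0, 0],
    [-0.2, 2.1, 0, 0, 0],
    [-0.2, 3, 0, 0, 0],
  ],
)

```text
t: 26.25
ee_pos: [0.6297, -0.1227, -0.0183]
tool_rot: [[-0.073, 0.997, -0.0], [0.997, 0.073, 0.0], [0.0, -0.0, -1.0]]
wrist_force: [0.1, -1.5, -0.9]
opening: 0.004
grasp_force: 1.2
```

Emit:
arm_command(
  deltas=[
    [0, 0.5, 0, 0, 0],
    [-0.1, 1, 0, 0, 0],
    [-0.1, 1.5, 0, 0, 0],
    [-0.1, 1.5, 0, 0, 0],
  ],
)

```text
t: 26.75
ee_pos: [0.6296, -0.1212, -0.0183]
tool_rot: [[-0.074, 0.997, -0.0], [0.997, 0.074, 0.0], [0.0, -0.0, -1.0]]
wrist_force: [-0.2, -1.4, -0.9]
opening: 0.003
grasp_force: 1.1
```

Emit:
arm_command(
  deltas=[
    [0, 0.5, 0, 0, 0],
    [-0.1, 1, 0, 0, 0],
    [-0.1, 1.5, 0, 0, 0],
    [-0.1, 1.5, 0, 0, 0],
  ],
)

```text
t: 27.25
ee_pos: [0.6295, -0.1197, -0.0183]
tool_rot: [[-0.074, 0.997, -0.0], [0.997, 0.074, 0.0], [0.0, -0.0, -1.0]]
wrist_force: [-1.0, -3.1, 0.1]
opening: -0.001
grasp_force: 1.2
```

Emit:
arm_command(
  deltas=[
    [0, 0.5, 0, 0, 0],
    [-0.1, 1, 0, 0, 0],
    [-0.1, 1, 0, 0, 0],
  ],
)

```text
t: 27.62
ee_pos: [0.6294, -0.1187, -0.0183]
tool_rot: [[-0.074, 0.997, -0.0], [0.997, 0.074, 0.0], [0.0, 0.0, -1.0]]
wrist_force: [-0.8, -2.3, -1.1]
opening: -0.002
grasp_force: 1.2
```

Emit:
arm_command(
  deltas=[
    [0, 0.5, 0, 0, 0],
    [-0.1, 1, 0, 0, 0],
    [-0.1, 1, 0, 0, 0],
  ],
)

```text
t: 28.0
ee_pos: [0.6294, -0.1177, -0.0183]
tool_rot: [[-0.074, 0.997, 0.0], [0.997, 0.074, 0.0], [0.0, 0.0, -1.0]]
wrist_force: [-1.7, -2.3, -0.1]
opening: 0.005
grasp_force: 1.2
```

Emit:
arm_command(
  deltas=[
    [0, 0.5, 0, 0, 0],
    [-0.1, 1, 0, 0, 0],
    [-0.1, 1, 0, 0, 0],
  ],
)

```text
t: 28.38
ee_pos: [0.6293, -0.1167, -0.0183]
tool_rot: [[-0.074, 0.997, 0.0], [0.997, 0.074, 0.0], [0.0, 0.0, -1.0]]
wrist_force: [-0.6, -2.9, -0.4]
opening: 0.004
grasp_force: 1.1
```

Emit:
arm_command(
  deltas=[
    [0, 0.5, 0, 0, 0],
    [-0.1, 1, 0, 0, 0],
    [-0.1, 1, 0, 0, 0],
  ],
)

```text
t: 28.75
ee_pos: [0.6292, -0.1156, -0.0183]
tool_rot: [[-0.074, 0.997, 0.0], [0.997, 0.074, 0.0], [0.0, 0.0, -1.0]]
wrist_force: [-0.8, -0.5, 0.3]
opening: 0.001
grasp_force: 1.0
```

Emit:
arm_command(
  deltas=[
    [0, 0.5, 0, 0, 0],
    [0, 0.5, 0, 0, 0],
  ],
)

```text
t: 29.0
ee_pos: [0.6292, -0.1152, -0.0183]
tool_rot: [[-0.074, 0.997, 0.0], [0.997, 0.074, 0.0], [0.0, 0.0, -1.0]]
wrist_force: [0.3, -2.2, 0.2]
opening: -0.0
grasp_force: 1.0
```

Emit:
arm_command(
  deltas=[
    [0, 0.5, 0, 0, 0],
    [-0.1, 1, 0, 0, 0],
    [-0.1, 1, 0, 0, 0],
  ],
)

```text
t: 29.38
ee_pos: [0.6291, -0.1142, -0.0183]
tool_rot: [[-0.074, 0.997, 0.0], [0.997, 0.074, 0.0], [0.0, 0.0, -1.0]]
wrist_force: [0.6, -1.8, -1.1]
opening: -0.002
grasp_force: 0.9
```

Emit:
arm_command(
  deltas=[
    [0, 0.5, 0, 0, 0],
    [-0.1, 1, 0, 0, 0],
    [-0.1, 1, 0, 0, 0],
  ],
)

```text
t: 29.75
ee_pos: [0.629, -0.1131, -0.0183]
tool_rot: [[-0.074, 0.997, 0.0], [0.997, 0.074, 0.0], [0.0, 0.0, -1.0]]
wrist_force: [0.0, -0.7, -1.2]
opening: 0.001
grasp_force: 0.8
```

```bash
python3 - <<'E'
from h import *
s=arm.get_state(); print(s['ee_pos'],s['wrist_force'],stn(s['ee_pos'][:2]*1000,O,A))
for n in('side','top'): grab(n,n+'11')
g=load('side11'); im=g['frame']; h=cv2.cvtColor(im,cv2.COLOR_RGB2HSV)
# profile along stone top centre line in side view, station x=20, y 40..100 at z 42/32
for y in range(50,106,2):
    p=proj(g,np.r_[wld((22,y),O,A),32]/1000)[0].round().astype(int); print(y,p,h[p[1],p[0]],end=' | ')
E
```

```text
[ 0.629      -0.11310338 -0.01828412] [ 0.04142685 -0.72015276 -1.18178159] [  21.66346484 -109.67417115]
50 [269 268] [ 13  43 106] | 52 [269 268] [ 13  43 106] | 54 [269 269] [ 17  43 107] | 56 [269 270] [ 18  41 105] | 58 [269 270] [ 18  41 105] | 60 [269 271] [ 18  41 106] | 62 [270 271] [ 17  38 106] | 64 [270 272] [ 16  41 106] | 66 [270 272] [ 16  41 106] | 68 [270 273] [ 19  45 108] | 70 [270 273] [ 19  45 108] | 72 [270 274] [18 41 75] | 74 [270 275] [18 40 63] | 76 [270 275] [18 40 63] | 78 [270 276] [12 43 60] | 80 [270 276] [12 43 60] | 82 [270 277] [15 23 68] | 84 [270 277] [15 23 68] | 86 [270 278] [  0  13 118] | 88 [270 279] [  4  16 127] | 90 [270 279] [  4  16 127] | 92 [270 280] [ 10  18 128] | 94 [270 280] [ 10  18 128] | 96 [270 281] [  5  13 122] | 98 [270 281] [  5  13 122] | 100 [270 282] [173  12  87] | 102 [270 283] [15 13 76] | 104 [270 283] [15 13 76] |
```

The side-view profile puts the stop's inner face near y ≈ 85 and the stone's end near 81, so a few mm remain.

Emit:
arm_command(
  deltas=[
    [0, 0.5, 0, 0, 0],
    [-0.1, 1, 0, 0, 0],
    [-0.1, 1.5, 0, 0, 0],
    [-0.1, 1.5, 0, 0, 0],
  ],
)

```text
t: 30.35
ee_pos: [0.6289, -0.1118, -0.0182]
tool_rot: [[-0.074, 0.997, 0.0], [0.997, 0.074, -0.0], [-0.0, 0.0, -1.0]]
wrist_force: [1.0, -2.2, -0.9]
opening: 0.001
grasp_force: 1.2
```

Emit:
arm_command(
  deltas=[
    [0, 0.5, 0, 0, 0],
    [-0.1, 1, 0, 0, 0],
    [-0.1, 1, 0, 0, 0],
  ],
)

```text
t: 30.72
ee_pos: [0.6289, -0.1119, -0.0182]
tool_rot: [[-0.073, 0.997, 0.001], [0.997, 0.073, -0.002], [-0.002, 0.0, -1.0]]
wrist_force: [0.1, -6.4, -1.5]
opening: -0.005
grasp_force: 3.2
```

Emit:
arm_command(
  deltas=[
    [0, 0.5, 0, 0, 0],
    [-0.1, 1, 0, 0, 0],
    [-0.1, 1, 0, 0, 0],
  ],
)

```text
t: 31.1
ee_pos: [0.6288, -0.1119, -0.0182]
tool_rot: [[-0.072, 0.997, 0.001], [0.997, 0.072, -0.003], [-0.003, 0.001, -1.0]]
wrist_force: [0.3, -10.2, -1.7]
opening: -0.003
grasp_force: 5.0
```

Emit:
arm_command(
  deltas=[
    [0, 0.5, 0, 0, 0],
    [0, 0.5, 0, 0, 0],
  ],
)

```text
t: 31.35
ee_pos: [0.6288, -0.1119, -0.0181]
tool_rot: [[-0.072, 0.997, 0.001], [0.997, 0.072, -0.004], [-0.004, 0.001, -1.0]]
wrist_force: [1.2, -11.3, -1.8]
opening: -0.004
grasp_force: 5.8
```

Stopped by the end stop at 11 N. I'll back off, check from above, and repeat a light push onto the fence.

Emit:
arm_command(
  deltas=[
    [0.2, -3, 0, 0, 0],
    [0.5, -8, 0, 0, 0],
    [0.5, -8, 40, 0, 0],
    [-10, 15, 60, 0, 0],
    [-40, 60, 60, 0, 0],
    [-60.4, 91.2, 60, 0, 0],
    [-60.4, 91.2, 60, 0, 0],
  ],
)

```text
t: 32.22
ee_pos: [0.5673, -0.0158, 0.042]
tool_rot: [[-0.077, 0.997, -0.0], [0.997, 0.077, 0.001], [0.001, -0.0, -1.0]]
wrist_force: [0.4, -0.1, 0.1]
opening: -0.002
grasp_force: 0.0
```

```bash
python3 - <<'E'
from h import *
f=grab('wrist','w12'); stonefit(f); s=arm.get_state(); print(s['ee_pos'],s['wrist_force'])
E
```

```text
area 834 bbox [373  65] [528 364]
front x at y=0: -8.1 slope deg 0.23
back x at y=0: 52.3 slope deg 0.19
far end y 82.31225500408473 x range [-8.48511383 52.51822961]
[ 0.56817238 -0.01705993  0.04213267] [ 0.59562952 -0.07675973  0.33287797]
```

Emit:
arm_command(
  deltas=[
    [0, 0, -30, 0, 0],
    [0, 0, -50, 0, 0],
    [0, 0, -58, 0, 0],
    [0, 0, -60, 0, 0],
    [2, 0.1, -60, 0, 0],
    [4, 0.3, -60, 0, 0],
    [6, 0.4, -60, 0, 0],
    [8, 0.5, -60, 0, 0],
    [9, 0.5, -60, 0, 0],
    [10, 0.6, -60, 0, 0],
  ],
)

```text
t: 33.52
ee_pos: [0.5783, -0.0175, -0.0183]
tool_rot: [[-0.074, 0.997, 0.0], [0.997, 0.074, 0.0], [0.0, 0.0, -1.0]]
wrist_force: [-0.2, -0.0, 0.1]
opening: 0.004
grasp_force: 0.0
```

Emit:
arm_command(
  deltas=[
    [0.5, 0, 0, 0, 0],
    [1, 0, 0, 0, 0],
    [1.5, 0, 0, 0, 0],
    [2, 0, 0, 0, 0],
  ],
)

```text
t: 34.02
ee_pos: [0.5799, -0.0175, -0.0183]
tool_rot: [[-0.073, 0.997, -0.001], [0.997, 0.073, 0.0], [0.0, -0.001, -1.0]]
wrist_force: [-3.2, 0.4, 1.8]
opening: -0.001
grasp_force: 1.9
```

Emit:
arm_command(
  deltas=[
    [0.5, 0, 0, 0, 0],
    [1, 0, 0, 0, 0],
  ],
)

```text
t: 34.28
ee_pos: [0.58, -0.0175, -0.0183]
tool_rot: [[-0.074, 0.997, -0.003], [0.997, 0.074, -0.0], [0.0, -0.003, -1.0]]
wrist_force: [-9.8, -0.1, 6.2]
opening: -0.003
grasp_force: 5.2
```

Flush against both. I'll back off and compute the lever-push waypoints.

Emit:
arm_command(
  deltas=[
    [-3, 0, 0, 0, 0],
    [-25, -5, 0, 0, 0],
    [-70, -16, 0, 0, 0],
    [-108.4, -26.6, 0, 0, 0],
    [-108.4, -26.6, -7, 0, 0],
    [-108.4, -26.6, -7, 0, 0],
  ],
)

```text
t: 35.02
ee_pos: [0.4734, -0.0441, -0.0253]
tool_rot: [[-0.073, 0.997, 0.001], [0.997, 0.073, 0.0], [-0.0, 0.001, -1.0]]
wrist_force: [0.6, 0.6, 0.1]
opening: 0.001
grasp_force: 0.0
```

```bash
cat >> h.py <<'E'
def P(th,off=18.5,r=82):
    t=np.radians(th); u=np.array([np.cos(t),np.sin(t)]); n=np.array([-u[1],u[0]])
    return wld(np.array([-50,-66])+r*u-off*n,O,A)
E
python3 - <<'E'
from h import *
s=arm.get_state(); print(s['ee_pos'],s['wrist_force'])
b=np.array([472.8,-43.6])
for th in list(range(175,284,6))+[278,280,282]: print(th,(P(th)-b).round(1),'turn',th-175)
# lever position check: project the grip end in side view & look for darkness
g=grab('side','s13'); h=g['frame'].max(2)
for r in(60,75,90,98,106):
    print(r,[h[tuple(proj(g,np.r_[wld(np.array([-50,-66])+r*np.array([np.cos(np.radians(a)),np.sin(np.radians(a))]),O,A),30]/1000)[0].round().astype(int)[::-1])] for a in(165,170,175,180,185)])
E
```

```text
[ 0.47344209 -0.04406632 -0.02531645] [0.64436685 0.60288152 0.09888146]
175 [ -0.2 -11.5] turn 0
181 [ -1.8 -20.1] turn 6
187 [ -2.5 -28.9] turn 12
193 [ -2.3 -37.7] turn 18
199 [ -1.1 -46.4] turn 24
205 [  0.9 -55. ] turn 30
211 [  3.9 -63.3] turn 36
217 [  7.6 -71.2] turn 42
223 [ 12.2 -78.7] turn 48
229 [ 17.6 -85.7] turn 54
235 [ 23.6 -92.1] turn 60
241 [ 30.3 -97.8] turn 66
247 [  37.6 -102.8] turn 72
253 [  45.3 -107. ] turn 78
259 [  53.4 -110.4] turn 84
265 [  61.9 -112.9] turn 90
271 [  70.5 -114.5] turn 96
277 [  79.3 -115.2] turn 102
283 [  88.1 -115. ] turn 108
278 [  80.8 -115.2] turn 103
280 [  83.7 -115.2] turn 105
282 [  86.6 -115.1] turn 107
60 [np.uint8(72), np.uint8(10), np.uint8(19), np.uint8(23), np.uint8(36)]
75 [np.uint8(18), np.uint8(24), np.uint8(25), np.uint8(23), np.uint8(21)]
90 [np.uint8(65), np.uint8(16), np.uint8(18), np.uint8(23), np.uint8(18)]
98 [np.uint8(105), np.uint8(96), np.uint8(20), np.uint8(22), np.uint8(18)]
106 [np.uint8(161), np.uint8(163), np.uint8(12), np.uint8(21), np.uint8(28)]
```

Emit:
arm_command(
  deltas=[
    [0, -4, 0, 0, 0],
    [0, -8, 0, 0, 0],
    [-0.2, -11.5, 0, 0, 0],
    [-1, -16, 0, 3, 0],
    [-1.8, -20, 0, 6, 0],
    [-2.2, -24.5, 0, 9, 0],
    [-2.5, -29, 0, 12, 0],
    [-2.3, -37.7, 0, 18, 0],
    [-1, -46.5, 0, 24, 0],
    [1, -55, 0, 30, 0],
    [4, -63.3, 0, 36, 0],
    [4, -63.3, 0, 36, 0],
  ],
)

```text
t: 36.58
ee_pos: [0.477, -0.1079, -0.0253]
tool_rot: [[-0.644, 0.765, 0.0], [0.765, 0.644, -0.0], [-0.0, 0.0, -1.0]]
wrist_force: [0.0, -0.9, 0.4]
opening: 0.003
grasp_force: 0.0
```

Emit:
arm_command(
  deltas=[
    [3.6, -8, 0, 6, 0],
    [8.2, -15.4, 0, 12, 0],
    [13.6, -22.4, 0, 18, 0],
    [19.6, -28.8, 0, 24, 0],
    [26.3, -34.5, 0, 30, 0],
    [33.6, -39.5, 0, 36, 0],
    [33.6, -39.5, 0, 36, 0],
  ],
)

```text
t: 37.45
ee_pos: [0.5105, -0.1468, -0.0254]
tool_rot: [[-0.971, 0.241, -0.0], [0.241, 0.971, 0.0], [0.0, 0.0, -1.0]]
wrist_force: [-0.1, -0.2, 0.4]
opening: -0.0
grasp_force: 0.0
```

```bash
cat >> h.py <<'E'
def lever(g):
    # darkness along candidate lever angles in side view, grip radii
    V=g['frame'].max(2); out=[]
    for a in range(170,296,4):
        t=np.radians(a); v=[V[tuple(proj(g,np.r_[wld(np.array([-50,-66])+r*np.array([np.cos(t),np.sin(t)]),O,A),30]/1000)[0].round().astype(int)[::-1])] for r in(60,70,80,90,96)]
        out.append((a,int(np.mean(v))))
    return [o for o in out if o[1]<70]
E
python3 - <<'E'
from h import *
s=arm.get_state(); print(s['ee_pos'],s['wrist_force']); print('side',lever(grab('side','s14')),'top',lever(grab('top','t14')))
E
```

```text
[ 0.51050578 -0.1468088  -0.02541061] [-0.0689216  -0.1995471   0.42651645]
side [(230, 67), (234, 51), (238, 57), (242, 41), (246, 25), (250, 14)] top []
```

The dark grip is at about 250°, so the lever follows. I'll carry on slowly into the sprung part.

Emit:
arm_command(
  deltas=[
    [3.8, -2.2, 0, 3, 0],
    [7.7, -4.2, 0, 6, 0],
    [11.7, -6, 0, 9, 0],
    [15.8, -7.6, 0, 12, 0],
    [15.8, -7.6, 0, 12, 0],
  ],
)

```text
t: 38.17
ee_pos: [0.5258, -0.1542, -0.0255]
tool_rot: [[-0.999, 0.033, -0.001], [0.033, 0.999, 0.0], [0.001, 0.0, -1.0]]
wrist_force: [-1.2, -0.2, 0.3]
opening: 0.001
grasp_force: 0.6
```

Emit:
arm_command(
  deltas=[
    [4.2, -1.3, 0, 3, 0],
    [8.5, -2.5, 0, 6, 0],
    [12.8, -3.4, 0, 9, 0],
    [12.8, -3.4, 0, 9, 0],
  ],
)

```text
t: 38.67
ee_pos: [0.5388, -0.1578, -0.0254]
tool_rot: [[-0.992, -0.123, -0.0], [-0.123, 0.992, 0.0], [0.0, 0.0, -1.0]]
wrist_force: [-1.4, -0.5, 0.5]
opening: 0.004
grasp_force: 0.4
```

Emit:
arm_command(
  deltas=[
    [2.2, -0.4, 0, 1.5, 0],
    [4.3, -0.7, 0, 3, 0],
    [6.5, -1, 0, 4.5, 0],
    [8.7, -1.2, 0, 6, 0],
    [8.7, -1.2, 0, 6, 0],
  ],
)

```text
t: 39.3
ee_pos: [0.5481, -0.1591, -0.0253]
tool_rot: [[-0.973, -0.229, 0.0], [-0.229, 0.973, 0.0], [-0.0, -0.0, -1.0]]
wrist_force: [-1.9, -0.2, 0.0]
opening: 0.001
grasp_force: 0.6
```

Emit:
arm_command(
  deltas=[
    [1.5, 0, 0, 1, 0],
    [2.9, 0, 0, 2, 0],
    [2.9, 0, 0, 2, 0],
  ],
)

```text
t: 39.67
ee_pos: [0.5508, -0.1591, -0.0252]
tool_rot: [[-0.965, -0.263, 0.0], [-0.263, 0.965, 0.0], [-0.0, 0.0, -1.0]]
wrist_force: [-2.0, -1.8, -1.2]
opening: 0.0
grasp_force: 0.8
```

Emit:
arm_command(
  deltas=[
    [1.5, 0, 0, 1, 0],
    [1.5, 0, 0, 1, 0],
  ],
)

```text
t: 39.92
ee_pos: [0.5523, -0.1591, -0.0252]
tool_rot: [[-0.96, -0.28, 0.0], [-0.28, 0.96, 0.0], [-0.0, 0.0, -1.0]]
wrist_force: [-0.4, -2.3, -0.3]
opening: 0.001
grasp_force: 0.8
```

Emit:
arm_command(
  deltas=[
    [1.5, 0, 0, 1, 0],
    [1.5, 0, 0, 1, 0],
  ],
)

```text
t: 40.17
ee_pos: [0.5539, -0.1591, -0.0252]
tool_rot: [[-0.955, -0.296, 0.0], [-0.296, 0.955, 0.0], [-0.0, -0.0, -1.0]]
wrist_force: [-1.8, -0.6, -0.9]
opening: 0.002
grasp_force: 0.7
```

Emit:
arm_command(
  deltas=[
    [1, 0, 0, 0, 0],
    [1, 0, 0, 0, 0],
  ],
)

```text
t: 40.42
ee_pos: [0.5548, -0.159, -0.0252]
tool_rot: [[-0.955, -0.296, 0.0], [-0.296, 0.955, 0.0], [-0.0, 0.0, -1.0]]
wrist_force: [-2.1, -0.8, -0.5]
opening: -0.001
grasp_force: 0.8
```

Emit:
arm_command(
  deltas=[
    [1, 0.1, 0, 0, 0],
    [1, 0.1, 0, 0, 0],
  ],
)

```text
t: 40.67
ee_pos: [0.5556, -0.1589, -0.0253]
tool_rot: [[-0.955, -0.296, -0.0], [-0.296, 0.955, 0.0], [0.0, 0.0, -1.0]]
wrist_force: [-2.4, -1.2, 0.4]
opening: 0.001
grasp_force: 1.1
```

Emit:
arm_command(
  deltas=[
    [1, 0.1, 0, 0, 0],
    [1, 0.1, 0, 0, 0],
  ],
)

```text
t: 40.92
ee_pos: [0.5559, -0.1589, -0.0254]
tool_rot: [[-0.955, -0.296, -0.002], [-0.296, 0.955, 0.0], [0.002, 0.001, -1.0]]
wrist_force: [-5.9, -1.6, 3.0]
opening: -0.001
grasp_force: 3.2
```

Emit:
arm_command(
  deltas=[
    [1, 0.1, 0, 0, 0],
    [1, 0.1, 0, 0, 0],
  ],
)

```text
t: 41.18
ee_pos: [0.556, -0.159, -0.0255]
tool_rot: [[-0.955, -0.296, -0.004], [-0.296, 0.955, 0.0], [0.004, 0.001, -1.0]]
wrist_force: [-11.0, -0.7, 4.6]
opening: -0.003
grasp_force: 5.3
```

```bash
python3 - <<'E'
from h import *
s=arm.get_state(); print(s['ee_pos'],s['wrist_force']); print('side',lever(grab('side','s15')))
E
```

```text
[ 0.55598991 -0.15895795 -0.02548431] [-11.04019493  -0.68698094   4.60333059]
side [(262, 19), (266, 25), (270, 46), (274, 57), (278, 16), (282, 14)]
```

The lever is hard against its stop (11 N, motion halted, lever seen at about 278–282°). I'll retreat and check.

Emit:
arm_command(
  deltas=[
    [-4, 0, 0, 0, 0],
    [-15, -5, 0, 0, 0],
    [-40, -15, 20, 0, 0],
    [-60, -25, 70, 0, 0],
    [-90, -70, 120, 0, 0],
    [-120, -110, 160, 0, 0],
    [-120, -130, 180, 0, 0],
    [-120, -150, 180, 0, 0],
    [-120, -150, 180, 0, 0],
  ],
)

```text
t: 42.35
ee_pos: [0.4371, -0.3092, 0.1531]
tool_rot: [[-0.956, -0.295, -0.001], [-0.295, 0.956, 0.002], [0.001, 0.002, -1.0]]
wrist_force: [1.3, 0.2, -0.2]
opening: 0.003
grasp_force: 0.0
```

```bash
python3 - <<'E'
from h import *
s=arm.get_state(); print(s['t'],s['ee_pos'],s['wrist_force'])
g=grab('side','s16'); f=grab('top','t16'); print('side',lever(g),'top',lever(f))
def st(f):
    h=cv2.cvtColor(f['frame'],cv2.COLOR_RGB2HSV); m=((h[...,1]>31)&(h[...,2]>80)&(h[...,2]<135)).astype(np.uint8)*255
    k=np.zeros_like(m); k[165:255,262:365]=255; m&=k; m=cv2.morphologyEx(m,cv2.MORPH_OPEN,np.ones((3,3)))
    c=max(cv2.findContours(m,0,1)[0],key=cv2.contourArea); r=cv2.minAreaRect(stn(ray(f,c[:,0],.042)*1000,O,A).astype(np.float32)); print(r); print(cv2.boxPoints(r).round(1))
st(f)
# station shift: difference of plate region edges between start and now
a=cv2.cvtColor(load('top0')['frame'],6)[175:245,268:300]; b=cv2.cvtColor(f['frame'],6)[175:245,268:300]
print('plate left shift px',cv2.phaseCorrelate(np.float32(a),np.float32(b)))
fa,fb=[cv2.cvtColor(q['frame'],7)[225:260,410:490] for q in(load('top0'),f)]; print('flattener diff',cv2.absdiff(fa,fb).max())
E
```

```text
42.35 [ 0.43713689 -0.30919978  0.15311928] [ 1.30429054  0.20263085 -0.23205331]
side [(278, 16), (282, 16)] top [(278, 34), (282, 55)]
((21.488637924194336, -9.273162841796875), (175.42257690429688, 56.47249984741211), 89.9815444946289)
[[ -6.8 -97. ]
 [ 49.7 -97. ]
 [ 49.8  78.4]
 [ -6.7  78.4]]
plate left shift px ((0.45043757029809406, 0.027232956524350982), 0.6507846328119437)
flattener diff 147
```

```bash
python3 -c "
from cell import arm
print(arm.job_done())"
```

```text
the job is handed in; nothing more can be done
None
```

The long whetstone lies flat on the plate, flush against the back fence and end stop; it was let go before the clamp was touched, and the lever was then swung round to its stop. The job was handed in at about 42 s, with station, fence and stop pushes peaking near 12 N. I did not confirm in the last picture that the short grooved stone is unmoved, as the arm hid it, but nothing was commanded near it below about 150 mm.

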